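# Latch the sample carrying case

## Robot

A 6-joint arm with a two-finger parallel gripper is mounted at the origin on a cart in front of the work surface, level with it; the furniture and walls round the work are solid. World frame = base frame: x ahead of the robot, y to its left, z up, the work surface at z = 0. Lengths are in m, angles in degrees, forces in N, time in s.
With the tool pointing down it reaches from about 0.375 to 0.9 m from the base axis. Payload 3.1 kg.
Tool frame: the origin (TCP) lies between the finger pads; the fingertips stand 19 mm ahead of it and the grasp point (between the pads) is the TCP; z points along the fingers, x is the direction in which the jaws open and shut, and the axes are right-handed (so a half turn about z gives the same grasp; the last joint's range is limited). The gripper opens to 87 mm and grips with 3 to 60 N. Pads are 19 mm wide; open, the fingers measure 117 mm over their backs; the gripper's body (75 mm by 190 mm) begins 51 mm behind the grasp point.
Start: joints at [-79.899, 30.224, 82.088, -0, 67.689, -10.227], TCP at [0.217, -0.586, 0.242] pointing down, gripper open.
Joint ranges: [-176.69, 176.69], [-43.24, 126.21], [12.49, 139.97], [-82, 262], [0, 151.66], [-163.58, 163.58]. Speed limits (degrees/s): [159.86, 159.86, 180, 180, 180, 180].

## Interface

Orientations are given as a 3x3 rotation matrix whose columns are the frame's x, y, z axes.
In Python, from rig import read_state, capture, camera_info, hand_in, spot_in, silhouettes gives the robot as it stands.
- The arm moves only by the shell command python3 -m jog 'ROWS'. ROWS is text: rows parted by semicolons, each of 7 numbers parted by spaces: the shift along the tool's x, y, z in m, then the turn, a rotation vector about the tool's x, y, z in degrees, then the opening, from 0 (shut) to 1 (fully open). A call has 1 to 8 rows; each row is the pose to reach, as a shift and turn from the pose commanded when the call began, along the tool's axes at that moment; what a row does not reach only later rows make up. A row lasts 1/8 s, in which the tool goes at most 62.5 mm and 10.7 degrees, less where a joint would pass 70% of its speed; a pose out of reach is approached as far as the arm can. A call with a gripper value outside its range is refused whole. The fingers move at their own pace and stop on an object; the grip force is fixed at half the most. Time passes only in rows, so rows that repeat a pose let the fingers close. It gives the time, the measured TCP pose, the force and the opening at its end, in the units of the state.
- read_state(): the state, without advancing time (a new reading comes with each control period).
- capture(name): name is "side" or "top" or "wrist"; returns (picture, depth): 420x560x3 uint8, red, green, blue; 420x560 float32, m along the optical axis (not along the pixel's ray), 0 where there is no reading.
- camera_info(name): a dict with "vfov" (degrees; the focal length in pixels is half the picture's height over the tangent of half this angle, whatever the lens; pixels are square), "cx", "cy" (the principal point, pixels), "R" (3x3) and "t" (3): a world point X has camera coordinates R X + t; the wrist camera has in their place "tool_from_camera" (4x4, takes a point from camera to tool coordinates, whose origin is the TCP and whose axes are the tool frame's). Camera axes: x right, y down, z forward; pixel columns grow to the right and rows downward; lengths in m; the calibration is good to about 2 mm. A picture is of the moment at which its call begins: read the wrist's pose just before it. camera_info takes no time and is no camera call.
- hand_in(): hands the job in, once; it reports no verdict.
Trained networks look in the newest picture that a camera, given by its name, has taken for a name from the list of things; names that differ only in an ending like _2 or _b are one class to them, and where a whole thing is asked for, a point or a joint stands for the part that bears it (a point fixed in the world has none). Each returns a list of dicts, best first, with "score" (0 to 1); they miss things now and then, are a little off and sometimes report something else, mostly with a low value. They report only what shows in the picture. A call takes as long as a camera call.
- spot_in(label, camera): "centre" ([x, y, z] in m, in world coordinates, good to about 4 mm: the middle of the surface that is visible of it).
- silhouettes(label, camera): "region" (420x560 bool, what is visible of it).
The state is a dict: "time_s": time; "joint_positions": joint angles; "qvel": joint speeds; "tau": joint torques, N m; "position": TCP position; "tcp_rot": TCP orientation; "force": force on the tool from outside, world axes, zero at the start; "moment": the same for the moment, N m; "opening": opening from 0.0 (shut) to 1.0 (fully open).
Only numpy, scipy, OpenCV 4.12 (cv2) and the standard library are available. Lean on these libraries where they do the work, as an engineer would, in place of code of your own. Each camera call takes 0.05 s, during which the arm holds its last target.

## Task

Latch the blue sample carrying case: hook the latch's bar under the roof of the steel keeper on the lid half, without forcing it against the keeper, then press the red lever gently down past centre until it lies fully home and stays there, holding the lid half drawn shut. Leave the cup, the bottle and the timer beside the case where they stand.

Things in the scene. Friction and masses are not known exactly. Their poses are not given: they have to be found in the camera images.
- case: Blue sample carrying case, fixed on the bench, 216 x 170 x 80 mm high, its latch on the flat upper face. Origin on the bench straight under the lever pivot, z up, x along the latch from the lever pivot towards the keeper. The base half (x -90 to 40 mm) does not move; the lid half spans x 40 to 126 mm.
- latch_pivot (a point): Lever pivot, 13 mm above the upper face on the case's middle line. The lever turns about the case's y axis here. Axes are the case's.
- lever_hinge (a joint): Lever angle, rad: 0 = shut, flat, grip towards the case's -x; grows as it is raised; 1.57 upright; 2.1 stop, leaning to the keeper. Stays where left (friction 0.05 N m). With the hook caught, the springs resist closing (about 3 to 8 N pressed square on the grip) until about 0.17 rad, then pull it shut.
- lever_grip: Red grip at the lever's end, 30 x 28 x 10 mm. Origin at its centre, 55 mm from the lever pivot along the lever and 3 mm to its outer side. z points out of the face to press: uppermost when the lever is shut, facing the keeper when upright. More than 30 N on it is too much.
- grip_face (a point): Centre of the face of the red grip that is to be pressed, 5 mm from the grip's centre; z points out of that face.
- bail_pivot (a point): Axis on the lever where the bail (the twin-rod loop) is pivoted: with the lever shut, 24 mm from the lever pivot towards the grip and 4 mm lower; it turns with the lever.
- bail_hinge (a joint): Bail angle against the lever, rad; bail_hinge minus lever_hinge is the bail's elevation over the case's +x. Friction (0.045 N m) keeps it where left: it does not fall by itself, and swings up with the closing lever unless its bar is under the keeper's roof.
- bail_spring (a joint): Stretch of the two springs in the bail, m (0 to 0.014): 0 = unstretched, hook bar 90 mm from the bail pivot. Preload 12 N, then 3 N per mm. Stretched when the latch pulls.
- hook: Free end of the bail: steel hook bar, 5 mm diameter, 32 mm long along y, with a stem and a red finger knob. Origin at the bar's centre; x points away from the bail pivot, y along the bar, z along the stem.
- knob_centre (a point): Centre of the red finger knob: a disc of 20 mm diameter, 14 mm wide along its axis y, 34 mm from the bar along the hook's z. To be held by its two flat ends; it swivels in the grasp, so the bail takes its own angle as the knob is moved in the case's x-z plane.
- lid: Lid half of the case, with the keeper; hinged along its lower edge (origin on the hinge line at case x 40 mm, 8 mm above the bench). Shut, its axes are the case's. Pressing the hook bar on it with more than 20 N while the bail's springs are not yet stretched is too much.
- lid_hinge (a joint): Opening of the lid half, rad: 0 = shut on the gasket; it springs open to 0.063 (5 mm gap at the top) unless drawn shut, which takes about 9 N at the keeper.
- lid_top (a point): Nominal foot of the inner face of the keeper's lip: on the lid's upper face, middle line (case x 69.5 mm, z 80 mm when shut), moving with the lid. The keeper is screw-adjusted: its lip really stands anywhere within 3.5 mm of this point along the lid's x. That is not measured; feel (or see) it.
- keeper_nominal (a point): Same point as lid_top. Steel keeper, 36 mm wide; x from the lip's inner face, heights above the lid: lip x -3.5 to 0; roof over x -3.5 to 4, heights 10 to 13; groove x 0 to 11, floor at 3; saddle x 11 to 29.5, top at 8. The bar goes down through the mouth (x 4 to 11, 7 mm for the 5 mm bar), then back to the lip under the roof.
- cup: White specimen cup, 65 x 65 x 64 mm, loose, on the bench to the left of the case; origin at the centre of its underside.
- bottle: White plastic reagent bottle with a blue cap, 48 x 48 x 98 mm, loose, on the bench to the right of the case; origin at the centre of its underside.
- timer: White lab timer lying flat, 64 x 64 x 18 mm, loose, on the bench on the robot's side of the case; origin at the centre of its underside.

How it is judged:
By the outcome, as a careful person would: the job done as asked, in the order asked, and still so for the second after the job is handed in, with the robot touching nothing.
It also fails if it takes over 72 s, if anything falls off the work surface, if the arm or the gripper's body presses on something with over 40 N, if the wrist force passes 120 N, or if a joint passes its speed limit or range.

## Working session

There is one attempt and no reset: what is moved stays moved. The work goes in short steps, Python scripts to look and compute and a shell command to move; the robot and the scene stay as the last step left them, time stands still between calls to the robot, and variables do not carry over. Pictures are saved under pics/ and viewed, and the job is handed in when it is done.

```bash
ls; mkdir -p pics; cat > h.py <<'E'
import numpy as np, cv2
from rig import *
def save(n,f):
    p,d=capture(n); cv2.imwrite('pics/'+f,p[:,:,::-1]); return p,d
def foc(ci): return 210/np.tan(np.radians(ci['vfov'])/2)
E
python3 - <<'E'
from h import *
s=read_state()
print({k:np.round(v,3).tolist() for k,v in s.items()})
for n in('side','top'):
    p,d=save(n,n+'1.png'); np.save('pics/d_'+n+'.npy',d)
    print(n,camera_info(n))
    for l in ('case','lever_grip','hook','knob_centre','keeper_nominal','lid','cup','bottle','timer'):
        try:
            r=spot_in(l,n); print(l,[(np.round(q['centre'],4).tolist(),round(q['score'],2)) for q in r[:2]])
        except Exception as e: print(l,e)
print(camera_info('wrist'))
E
```

```text
pics
{'time_s': 0.0, 'joint_positions': [-79.899, 30.279, 82.156, -0.002, 67.689, -10.228], 'qvel': [-0.004, 0.017, -0.003, -0.008, 0.048, -0.026], 'tau': [-0.001, -44.005, -17.659, 0.063, 0.058, -0.0], 'position': [0.217, -0.585, 0.241], 'tcp_rot': [[0.347, -0.938, -0.0], [-0.938, -0.347, 0.002], [-0.002, -0.0, -1.0]], 'force': [0.249, 0.012, -0.223], 'moment': [-0.057, -0.002, 0.039], 'opening': 1.0}
side {'vfov': 53.278706447786284, 'cx': 280.6194729732305, 'cy': 213.96443749282645, 'R': array([[ 0.96161793, -0.27427074, -0.00815596],
       [-0.18931569, -0.6416556 , -0.7432615 ],
       [ 0.19862156,  0.71627764, -0.66895129]]), 't': array([-0.48998084,  0.19090171,  0.78909873])}
case [([0.5601, -0.0405, 0.0794], 0.76)]
lever_grip [([0.3876, 0.0239, 0.0218], 0.67), ([0.543, -0.0039, 0.1571], 0.42)]
hook [([0.5891, -0.0143, 0.1939], 0.79), ([0.5741, -0.0134, 0.1724], 0.68)]
knob_centre [([0.5861, -0.0171, 0.1927], 0.78), ([0.5679, -0.0141, 0.156], 0.54)]
keeper_nominal [([0.6202, -0.0708, 0.0779], 0.74)]
lid [([0.6258, -0.0681, 0.0735], 0.63)]
cup [([0.6245, 0.1176, 0.0665], 0.6
[... 633 characters left out ...]
 0.0802], 0.44)]
keeper_nominal [([0.6359, -0.0324, 0.079], 0.96)]
lid [([0.6334, -0.0283, 0.0794], 0.57)]
cup [([0.6231, 0.1211, 0.0628], 0.9), ([0.5831, -0.0109, 0.1667], 0.72)]
bottle [([0.4775, -0.1188, 0.076], 0.69)]
timer [([0.3954, 0.03, 0.012], 0.89)]
{'vfov': 62.48003588233313, 'cx': 281.2949392471478, 'cy': 218.12193173150624, 'tool_from_camera': array([[ 9.99999984e-01, -1.81963095e-06,  1.79745430e-04,
         1.60281949e-03],
       [-4.52272143e-05,  9.65233384e-01,  2.61389578e-01,
        -7.12882376e-02],
       [-1.73971922e-04, -2.61389582e-01,  9.65233369e-01,
        -1.43509032e-01],
       [ 0.00000000e+00,  0.00000000e+00,  0.00000000e+00,
         1.00000000e+00]])}
```

View pics/side1.png

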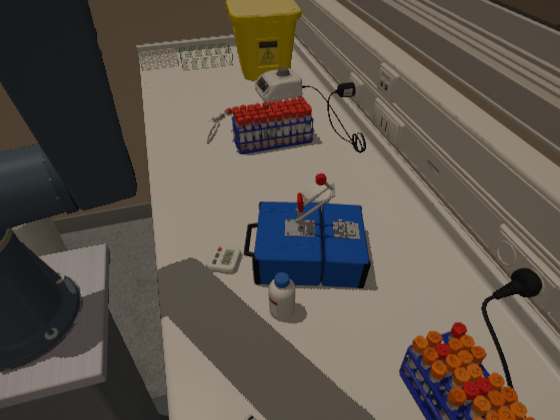

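View pics/top1.png

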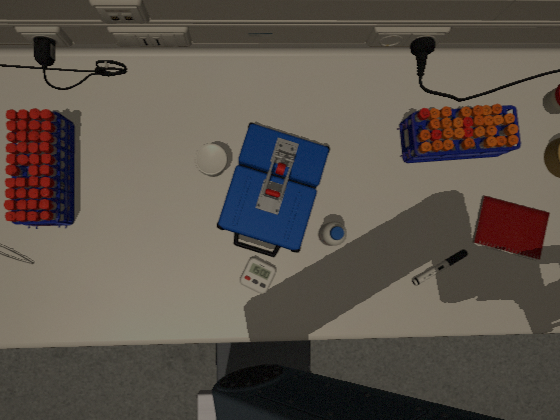

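```bash
cat >> h.py <<'E'
def cloud(n,d,mask=None):
    ci=camera_info(n); f=foc(ci)
    v,u=np.nonzero((d>0) if mask is None else (mask&(d>0)))
    z=d[v,u]; c=np.c_[(u-ci['cx'])/f*z,(v-ci['cy'])/f*z,z]
    if n=='wrist':
        s=read_state(); T=ci['tool_from_camera']; c=c@T[:3,:3].T+T[:3,3]
        return c@np.array(s['tcp_rot']).T+np.array(s['position']),u,v
    return (c-ci['t'])@ci['R'],u,v
E
python3 - <<'E'
from h import *
for n in('top','side'):
    d=np.load('pics/d_%s.npy'%n); P,u,v=cloud(n,d)
    p=cv2.imread(f'pics/{n}1.png').astype(int)
    c=p[v,u]  # bgr
    roi=(abs(P[:,0]-.57)<.16)&(abs(P[:,1]+.02)<.13)
    blue=(c[:,0]>c[:,2]*2)&(c[:,0]>c[:,1]*1.5)&(c[:,0]>70)
    m=roi&blue&(P[:,2]>.07)&(P[:,2]<.09)
    Q=P[m]; print(n,m.sum(),np.median(Q[:,2]),cv2.minAreaRect((Q[:,:2]*1000).astype(np.float32)))
    red=(c[:,2]>c[:,1]*2)&(c[:,2]>100)
    m=roi&red&(P[:,2]>.09); 
    lab=np.zeros(d.shape,np.uint8); lab[v[m],u[m]]=1
    k,L,st,ce=cv2.connectedComponentsWithStats(lab)
    for i in range(1,k):
        q=P[(L[v,u]==i)]
        if len(q)>8: print(' red',len(q),np.round(np.median(q,0),4),np.round(q.min(0),3),np.round(q.max(0),3),ce[i])
    # plane fits
    x0,y0,x1,y1=(190,100,350,270) if n=='top' else (230,160,390,300)
    cv2.imwrite(f'pics/{n}1z.png',cv2.resize(p[y0:y1,x0:x1].astype(np.uint8),None,fx=4.5,fy=4.2,interpolation=2)[:600,:800])
E
```

```text
top 7063 0.07891718765645232 ((568.7255859375, -5.504325866699219), (167.54714965820312, 216.8784637451172), 71.69185638427734)
 red 51 [ 0.5794 -0.0085  0.2126] [ 0.573 -0.015  0.207] [ 0.586 -0.003  0.217] [280.39215686 168.7254902 ]
 red 47 [0.5447 0.0031 0.1618] [ 0.539 -0.008  0.159] [0.55  0.014 0.165] [272.06382979 192.95744681]
side 4865 0.0793389735124756 ((570.1568603515625, -10.051223754882812), (166.7591094970703, 216.74618530273438), 71.65084075927734)
 red 37 [ 0.5802 -0.0133  0.2128] [ 0.573 -0.019  0.208] [ 0.589 -0.007  0.216] [319.81081081 176.        ]
 red 42 [ 0.5456 -0.0026  0.1621] [ 0.54  -0.012  0.16 ] [0.553 0.012 0.165] [298.95238095 197.0952381 ]
```

View pics/top1z.png

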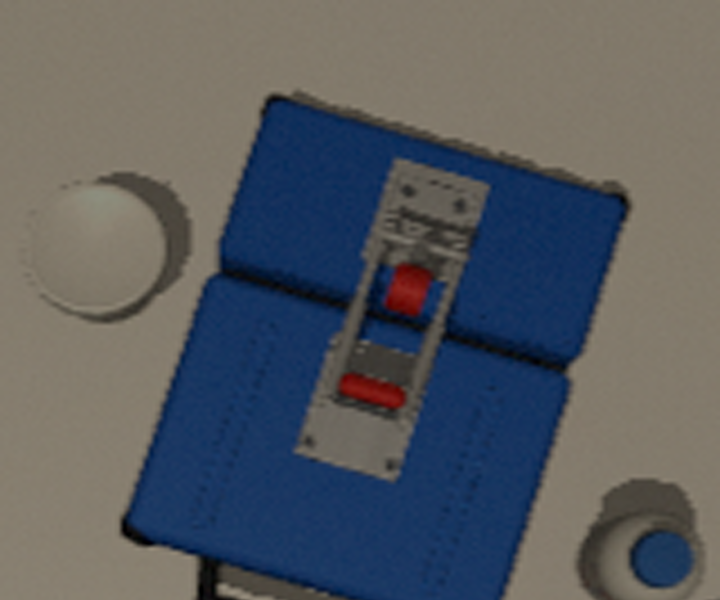

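View pics/side1z.png

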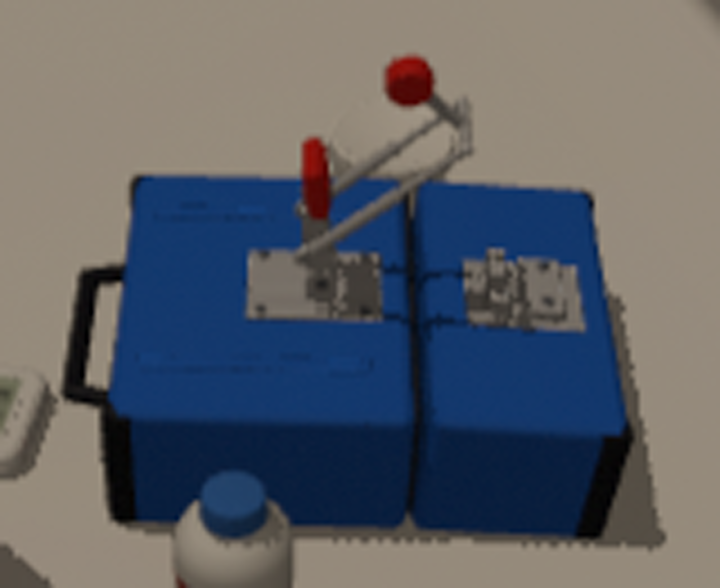

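```bash
python3 -m jog '-0.194 -0.285 -0.05 0 0 19.3 1;-0.194 -0.285 -0.05 0 0 19.3 1;-0.194 -0.285 -0.059 0 0 38.6 1;-0.388 -0.570 -0.059 0 0 38.6 1;-0.388 -0.570 -0.059 0 0 38.6 1;-0.388 -0.570 -0.059 0 0 38.6 1;-0.388 -0.570 -0.059 0 0 38.6 1;-0.388 -0.570 -0.059 0 0 38.6 1'
```

```text
time_s: 2.0
position: [0.5054, -0.1808, 0.2895]
tcp_rot: [[-0.314, -0.95, 0.001], [-0.95, 0.314, -0.001], [0.0, -0.001, -1.0]]
force: [0.1, 0.2, 0.6]
opening: 0.997
```

```bash
python3 -m jog '-0.184 -0.057 -0.01 0 0 0 1;-0.184 -0.057 -0.01 0 0 0 1;-0.184 -0.057 -0.01 0 0 0 1;-0.184 -0.057 -0.01 0 0 0 1;-0.184 -0.057 -0.01 0 0 0 1;-0.184 -0.057 -0.01 0 0 0 1'
python3 - <<'E'
from h import *
s=read_state(); print(s['position'],s['joint_positions'],s['force'])
p,d=save('wrist','w1.png'); np.save('pics/dw1.npy',d)
for l in ('lever_grip','hook','knob_centre','keeper_nominal'):
    print(l,[(np.round(q['centre'],4).tolist(),round(q['score'],2)) for q in spot_in(l,'wrist')[:2]])
P,u,v=cloud('wrist',d); c=p[v,u].astype(int)
roi=(abs(P[:,0]-.57)<.16)&(abs(P[:,1]+.02)<.13)
blue=(c[:,2]>c[:,0]*2)&(c[:,2]>c[:,1]*1.5)&(c[:,2]>50)
m=roi&blue&(P[:,2]>.07)&(P[:,2]<.09); Q=P[m]
print(m.sum(),np.median(Q[:,2]),cv2.minAreaRect((Q[:,:2]*1000).astype(np.float32)))
red=(c[:,0]>c[:,1]*2)&(c[:,0]>100)
m=roi&red&(P[:,2]>.09)
lab=np.zeros(d.shape,np.uint8); lab[v[m],u[m]]=1
k,L,st,ce=cv2.connectedComponentsWithStats(lab)
for i in range(1,k):
    q=P[(L[v,u]==i)]
    if len(q)>30: print(' red',len(q),np.round(np.median(q,0),4),np.round(q.min(0),3),np.round(q.max(0),3),ce[i])
E
```

```text
time_s: 2.75
position: [0.6153, -0.0269, 0.2989]
tcp_rot: [[-0.315, -0.949, -0.001], [-0.949, 0.315, -0.0], [0.001, 0.001, -1.0]]
force: [0.2, -0.4, 0.2]
opening: 1.002
[ 0.61525971 -0.02692657  0.29887329] [-1.28753531e+01  2.62541534e+01  7.95070823e+01 -3.13218986e-02
  7.42974807e+01  9.55016190e+01] [ 0.16871275 -0.39271453  0.15791181]
lever_grip []
hook [([0.6005, -0.0161, 0.1946], 0.68)]
knob_centre [([0.5903, -0.0099, 0.188], 0.69)]
keeper_nominal [([0.6273, 0.1118, 0.0606], 0.74), ([0.6364, -0.0249, 0.0768], 0.66)]
17993 0.079242436116081 ((572.4694213867188, -5.956962585449219), (166.7813720703125, 216.8260955810547), 71.74281311035156)
 red 223 [ 0.586  -0.0093  0.2136] [ 0.557 -0.015  0.139] [0.592 0.011 0.216] [269.34080717 276.92825112]
```

View pics/w1.png

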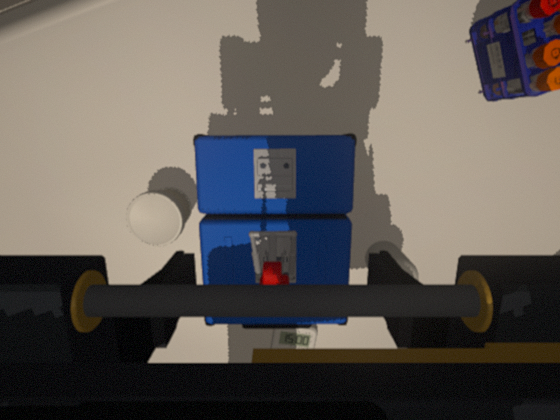

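```bash
python3 -m jog '-0.006 0.037 0.025 0 0 0 1;-0.006 0.037 0.049 0 0 0 1;-0.006 0.037 0.049 0 0 0 1;-0.006 0.037 0.049 0 0 0 1'
cat > look.py <<'E'
from h import *
import sys
tag=sys.argv[1]; names=sys.argv[2:] or ['wrist']
s=read_state(); print('t',s['time_s'],np.round(s['position'],4),np.round(s['force'],1),round(s['opening'],3))
for n in names:
    p,d=save(n,f'{n}{tag}.png'); np.save(f'pics/d_{n}{tag}.npy',d)
    P,u,v=cloud(n,d); c=p[v,u].astype(int)
    roi=(abs(P[:,0]-.57)<.16)&(abs(P[:,1]+.02)<.06)
    red=(c[:,0]>c[:,1]*2)&(c[:,0]>90)
    m=roi&red&(P[:,2]>.09)
    lab=np.zeros(d.shape,np.uint8); lab[v[m],u[m]]=1
    k,L,st,ce=cv2.connectedComponentsWithStats(lab)
    O=np.array([.5515,-.001]);
    for i in range(1,k):
        q=P[(L[v,u]==i)]
        if len(q)<8: continue
        r=(q[:,:2]-O)*1000; a=np.radians(-18.3)
        q=np.c_[r[:,0]*np.cos(a)+r[:,1]*np.sin(a),-r[:,0]*np.sin(a)+r[:,1]*np.cos(a),q[:,2]*1000]
        print(n,'red case-frame mm',len(q),'med',np.round(np.median(q,0),1),'min',np.round(q.min(0),1),'max',np.round(q.max(0),1),'px',st[i][:4],np.round(ce[i],1))
E
python3 look.py 2 wrist top side
```

```text
time_s: 3.5
position: [0.5839, -0.0089, 0.251]
tcp_rot: [[-0.314, -0.949, 0.002], [-0.949, 0.314, -0.0], [-0.0, -0.002, -1.0]]
force: [-0.3, 0.8, -0.7]
opening: 0.998
t 3.5 [ 0.5839 -0.0089  0.251 ] [-0.3  0.8 -0.7] 0.998
wrist red case-frame mm 674 med [ 36.1   1.  213. ] min [  1.1  -9.7 150.1] max [ 43.    7.7 215.6] px [270 239  27  31] [282.2 254. ]
wrist red case-frame mm 456 med [ -1.7   2.4 162.3] min [ -7.3 -11.5 150.6] max [ 25.   14.2 210.3] px [264 267  36  18] [280.3 277.3]
top red case-frame mm 36 med [ -5.4   7.1 161.8] min [-66.9  -1.6 122.7] max [6.00e-01 1.42e+01 6.22e+02] px [265 189  10   5] [269.8 191.1]
side red case-frame mm 22 med [ -4.7   4.  162.4] min [ -8.5  -2.6 158.1] max [  1.1   9.4 164.5] px [297 193   6   6] [299.1 195.1]
```

View pics/wrist2.png

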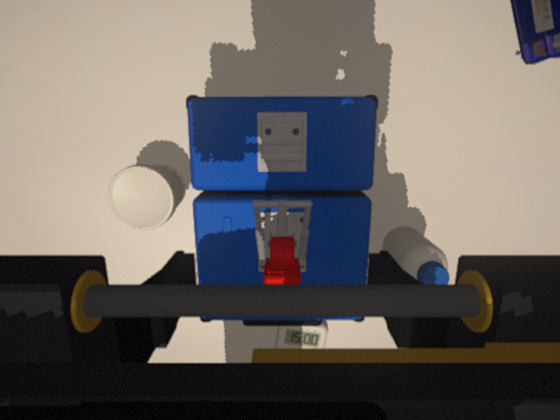

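View pics/side2.png

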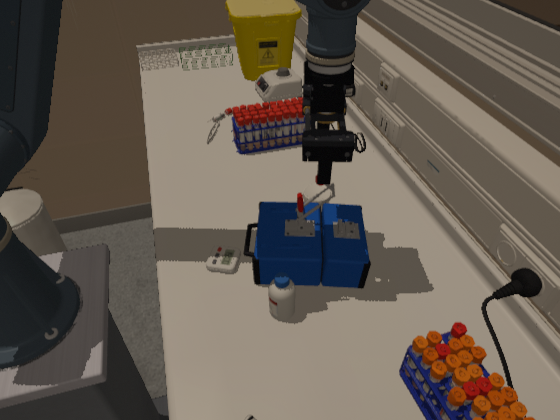

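```bash
python3 -m jog '0.0005 0.001 0.03 0 0 0 1;0.0005 0.001 0.045 0 0 0 0.6;0.0005 0.001 0.045 0 0 0 0.3;0.0005 0.001 0.045 0 0 0 0.3;0.0005 0.001 0.045 0 0 0 0.3;0.0005 0.001 0.045 0 0 0 0.3'; python3 look.py 3 wrist side
```

```text
time_s: 4.4
position: [0.5822, -0.0085, 0.2057]
tcp_rot: [[-0.313, -0.95, 0.001], [-0.95, 0.313, -0.0], [-0.0, -0.001, -1.0]]
force: [0.7, -0.4, 0.6]
opening: 0.519
t 4.4 [ 0.5822 -0.0085  0.2057] [ 0.7 -0.4  0.6] 0.519
wrist red case-frame mm 640 med [ 40.5   1.  209.6] min [  1.2 -10.6 135.2] max [ 43.1  12.6 213.8] px [264 264  36  21] [281.5 274.4]
```

View pics/wrist3.png

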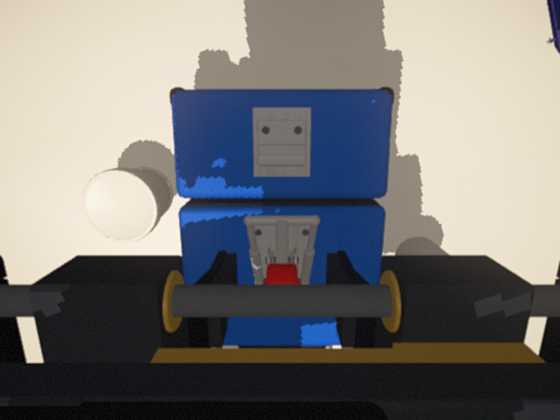

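```bash
python3 -m jog '0 0 0 0 0 0 0.15;0 0 0 0 0 0 0.15;0 0 0 0 0 0 0;0 0 0 0 0 0 0;0 0 0 0 0 0 0;0 0 0 0 0 0 0;0 0 0 0 0 0 0'; python3 look.py 4 wrist
```

```text
time_s: 5.38
position: [0.5818, -0.0085, 0.205]
tcp_rot: [[-0.314, -0.95, -0.0], [-0.95, 0.314, -0.0], [0.0, 0.0, -1.0]]
force: [-0.3, -0.7, -0.3]
opening: 0.156
t 5.375 [ 0.5818 -0.0085  0.205 ] [-0.3 -0.7 -0.3] 0.156
wrist red case-frame mm 646 med [ 40.7   1.1 209.8] min [ 36.9  -5.9 200.8] max [ 43.4   7.7 214.3] px [266 263  32  22] [281.4 274. ]
```

View pics/wrist4.png

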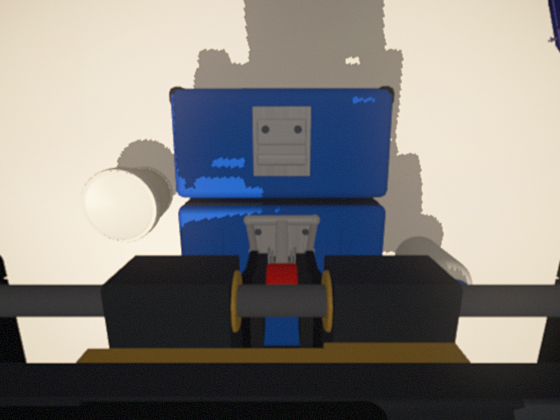

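```bash
python3 - <<'E'
import cv2,numpy as np
p=cv2.imread('pics/wrist4.png')[95:190,235:330]
p=cv2.resize(p,None,fx=6,fy=6,interpolation=cv2.INTER_CUBIC)
p=np.clip(p.astype(float)*1.3,0,255).astype(np.uint8)
cv2.imwrite('pics/w4z.png',p)
from h import *
d=np.load('pics/d_wrist4.npy'); P,u,v=cloud('wrist',d)
s=read_state(); R=np.array(s['tcp_rot']); t=np.array(s['position'])
T=(P-t)@R  # tool coords
m=abs(u-282)<=12
for r in range(98,205,3):
    k=m&(v==r); print(r, np.round(-1000*np.median(T[k,1]),1), np.round(1000*np.median(P[k,2]),1), end=' | ')
E
```

```text
98 91.4 75.3 | 101 89.2 75.3 | 104 87.1 75.7 | 107 84.9 76.4 | 110 82.7 76.9 | 113 80.6 76.9 | 116 78.4 77.4 | 119 76.1 83.6 | 122 74.0 84.3 | 125 71.9 84.6 | 128 69.8 84.8 | 131 67.6 84.7 | 134 65.5 85.1 | 137 63.3 85.3 | 140 61.1 85.2 | 143 59.0 85.2 | 146 56.5 80.8 | 149 54.2 80.4 | 152 52.0 81.0 | 155 50.6 90.7 | 158 48.5 91.4 | 161 46.3 91.2 | 164 44.1 91.1 | 167 40.5 79.3 | 170 38.2 80.0 | 173 35.9 79.8 | 176 33.4 79.0 | 179 31.1 79.0 | 182 28.7 79.2 | 185 26.4 79.4 | 188 24.1 79.7 | 191 21.7 79.6 | 194 19.1 78.8 | 197 16.2 76.3 | 200 11.4 65.9 | 203 10.8 74.2 |
```

View pics/w4z.png

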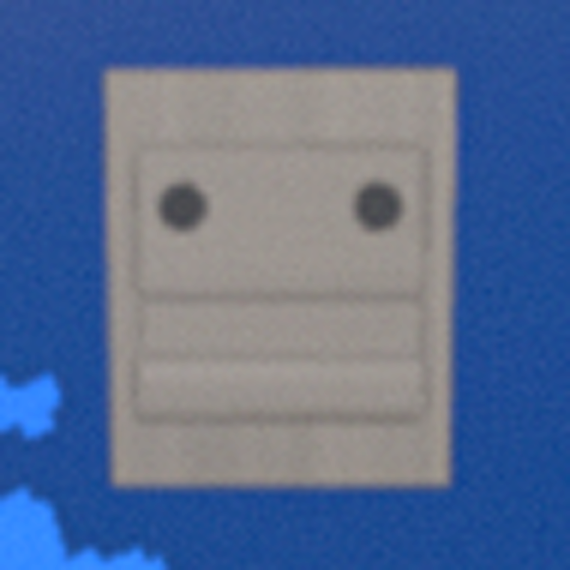

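```bash
cat > mech.py <<'E'
import numpy as np
from scipy.optimize import fsolve
PZ=93
def B(th): c,s=np.cos(th),np.sin(th); return np.array([-24*c-4*s, PZ+24*s-4*c])
def R(f): c,s=np.cos(f),np.sin(f); return np.array([[c,-s],[s,c]])
def knob(th,f,st=0): return B(th)+R(f)@[90+st,34]
def bar(th,f,st=0): return B(th)+R(f)@[90+st,0]
def from_knob(K,g=(1.6,.5)): return fsolve(lambda q:knob(*q)-K,g)
def from_bar(b,g=(1.6,-.3)): return fsolve(lambda q:bar(*q)-b,g)
def grip(th): c,s=np.cos(th),np.sin(th); d=np.array([-c,s]); n=np.array([s,c]); return np.array([0,PZ])+55*d+3*n
E
python3 - <<'E'
from mech import *
q=from_knob([30.8,205]); print('now',q,bar(*q),grip(q[0]))
for b in ([86,110],[85,100],[84.4,95],[84.4,90],[84.4,87],[84.4,84.5],[82,84.5],[79.4,84.5]):
    q=from_bar(b); k=knob(*q); print(b,np.round(q,3),'knob',np.round(k,1),'delta',np.round(k-[30.8,205],1))
for o in (-2,2):
    q=from_knob([30.8+o,205]); b=np.array([84.4+o,84.5]); q=from_bar(b); print(o,knob(*q)-[30.8+o,205])
E
```

```text
now [1.45762331 0.80937175] [ 55.41103095 181.54158666] [ -3.23042877 147.98694691]
[86, 110] [ 1.582 -0.078] knob [ 88.7 143.9] delta [ 57.9 -61.1]
[85, 100] [ 1.597 -0.191] knob [ 91.5 133.4] delta [ 60.7 -71.6]
[84.4, 95] [ 1.619 -0.249] knob [ 92.8 128. ] delta [ 62. -77.]
[84.4, 90] [ 1.68  -0.308] knob [ 94.7 122.4] delta [ 63.9 -82.6]
[84.4, 87] [ 1.722 -0.344] knob [ 95.9 119. ] delta [ 65.1 -86. ]
[84.4, 84.5] [ 1.761 -0.373] knob [ 96.8 116.2] delta [ 66.  -88.8]
[82, 84.5] [ 1.661 -0.373] knob [ 94.4 116.2] delta [ 63.6 -88.8]
[79.4, 84.5] [ 1.547 -0.368] knob [ 91.6 116.2] delta [ 60.8 -88.8]
-2 [ 65.98730158 -88.83685487]
2 [ 65.95223926 -88.82316011]
```

```bash
python3 - <<'E'
from mech import *
q0=from_knob([30.8,205]); q1=from_bar([86,108])
for t in np.linspace(0,1,9)[1:]:
    k=knob(*(q0+(q1-q0)*t)); print(np.round([-(k[0]-30.8),-(k[1]-205)],1))
E
```

```text
[-10.2   4.7]
[-19.8  10.5]
[-28.7  17.4]
[-36.7  25.1]
[-43.8  33.7]
[-49.9  43. ]
[-54.8  52.8]
[-58.6  63.2]
```

```bash
python3 -m jog '0 -0.0102 0.0047 0 0 0 0;0 -0.0198 0.0105 0 0 0 0;0 -0.0287 0.0174 0 0 0 0;0 -0.0367 0.0251 0 0 0 0;0 -0.0438 0.0337 0 0 0 0;0 -0.0499 0.043 0 0 0 0;0 -0.0548 0.0528 0 0 0 0;0 -0.0586 0.0632 0 0 0 0'; python3 -m jog '0 0 0 0 0 0 0;0 0 0 0 0 0 0'; python3 look.py 5 wrist side top
```

```text
time_s: 6.42
position: [0.6376, -0.0269, 0.141]
tcp_rot: [[-0.313, -0.95, -0.0], [-0.95, 0.313, 0.0], [0.0, 0.0, -1.0]]
force: [0.2, -0.7, 2.5]
opening: 0.153
time_s: 6.68
position: [0.6372, -0.0268, 0.1415]
tcp_rot: [[-0.313, -0.95, -0.001], [-0.95, 0.313, 0.0], [0.0, 0.001, -1.0]]
force: [0.9, -0.5, -0.4]
opening: 0.155
t 6.675 [ 0.6372 -0.0268  0.1415] [ 0.9 -0.5 -0.4] 0.155
wrist red case-frame mm 763 med [101.1   1.1 149.3] min [ 96.3  -5.7 140.3] max [104.2   7.7 153.2] px [266 260  32  25] [281.3 272.2]
```

View pics/wrist5.png

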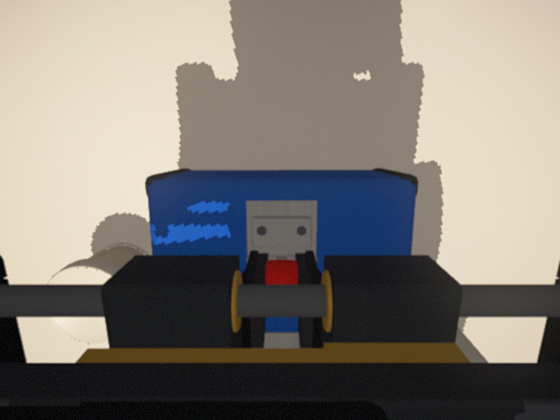

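```bash
python3 - <<'E'
import cv2
p=cv2.imread('pics/side5.png')[150:270,250:390]; cv2.imwrite('pics/s5z.png',cv2.resize(p,None,fx=5,fy=5,interpolation=2))
E
```

```text
(no output)
```

View pics/s5z.png

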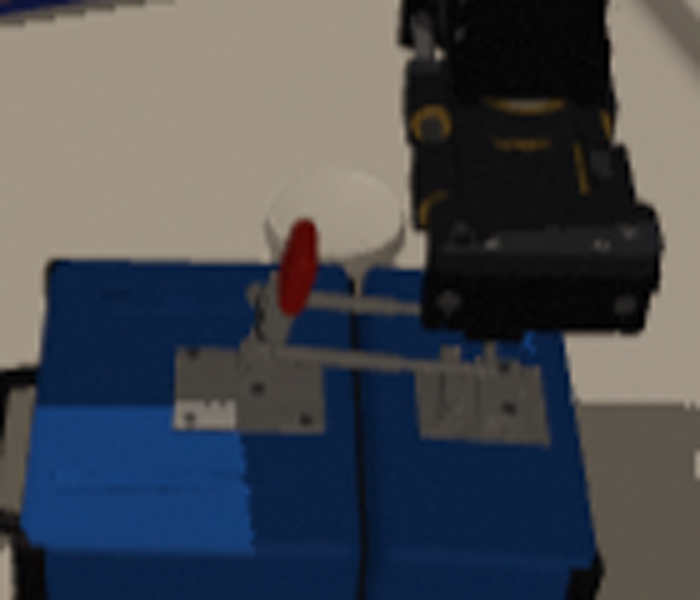

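```bash
python3 -m jog '0 -0.0012 0.005 0 0 0 0;0 -0.0025 0.010 0 0 0 0;0 -0.003 0.0138 0 0 0 0;0 -0.003 0.0138 0 0 0 0'; python3 look.py 6 wrist side; python3 - <<'E'
import cv2
p=cv2.imread('pics/wrist6.png')[200:320,220:340]; cv2.imwrite('pics/w6z.png',cv2.resize(p,None,fx=5,fy=5,interpolation=2))
E
```

```text
time_s: 7.32
position: [0.6405, -0.0278, 0.1277]
tcp_rot: [[-0.314, -0.95, 0.0], [-0.95, 0.314, 0.0], [-0.0, -0.0, -1.0]]
force: [1.7, 0.6, 1.9]
opening: 0.155
t 7.325 [ 0.6405 -0.0278  0.1277] [1.7 0.6 1.9] 0.155
wrist red case-frame mm 826 med [105.2   1.1 135.7] min [100.1  -5.7 125.7] max [108.1   7.8 139.6] px [266 258  32  27] [281.3 271.3]
```

View pics/w6z.png

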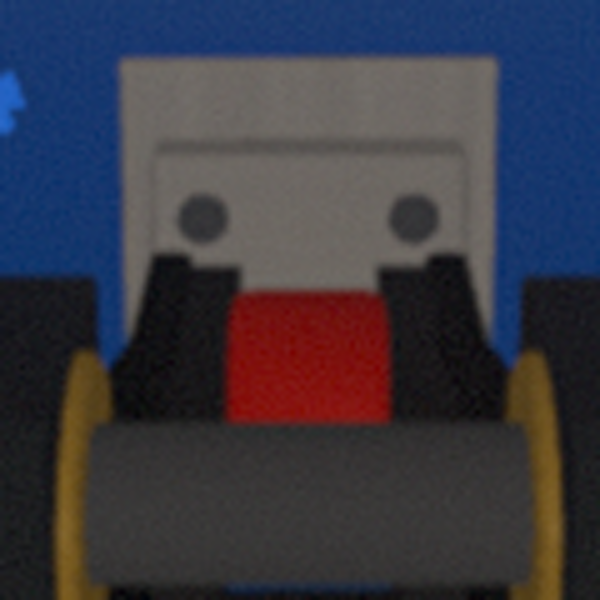

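```bash
python3 - <<'E'
import cv2,numpy as np
a=[cv2.resize(cv2.imread(f'pics/wrist{i}.png')[225:325,225:340],None,fx=3.4,fy=4,interpolation=2) for i in (4,6)]
cv2.imwrite('pics/cmp.png',np.clip(np.hstack(a)*1.6,0,255).astype(np.uint8))
from h import *
for i in (4,5,6):
    d=np.load(f'pics/d_wrist{i}.npy'); ci=camera_info('wrist'); f=foc(ci); T=ci['tool_from_camera']
    p=cv2.imread(f'pics/wrist{i}.png').astype(int)
    print(i)
    for r in range(256,288,2):
        sel=[c for c in range(274,290) if p[r,c,2]>2*p[r,c,1] and p[r,c,2]>60]
        if not sel: continue
        z=np.median(d[r,sel]); c=np.array([0,(r-ci['cy'])/f*z,z]); t=T[:3,:3]@c+T[:3,3]
        print(r,np.round([-t[1]*1000,-t[2]*1000],1),end=';')
    print()
E
```

```text
4
264 [11.6 -1.8];266 [11.3 -0.1];268 [11.3  2.1];270 [10.8  3.1];272 [10.   3.5];274 [9.8 5.1];276 [9.  5.4];278 [8.4 6.2];280 [7.9 7.1];282 [7.  7.2];284 [6.2 7.5];
5
260 [14.5  0.6];262 [14.1  1.9];264 [13.9  3.7];266 [13.6  5.4];268 [13.  6.];270 [12.4  6.8];272 [11.8  7.4];274 [11.2  8.3];276 [10.6  9. ];278 [9.8 9.2];280 [9.1 9.6];282 [ 8.4 10. ];284 [ 7.6 10.3];
6
258 [14.8 -1. ];260 [14.8  1.4];262 [14.7  3.5];264 [14.3  4.8];266 [13.8  5.7];268 [13.2  6.5];270 [12.7  7.6];272 [12.2  8.3];274 [11.5  8.9];276 [10.8  9.4];278 [10.   9.6];280 [ 9.3 10. ];282 [ 8.6 10.5];284 [ 7.9 10.9];
```

View pics/cmp.png

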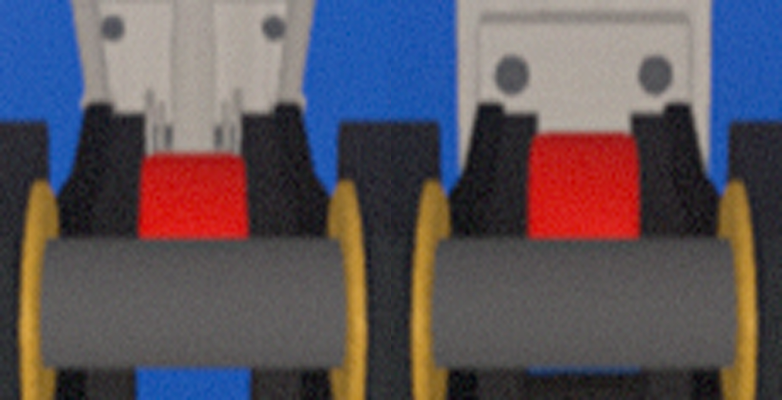

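```bash
python3 -m jog '0 0.002 0 0 0 0 0;0 0.004 0 0 0 0 0;0 0.004 0 0 0 0 0'; cat > fit.py <<'E'
from h import *
import sys
from scipy.optimize import least_squares
def knobfit(tag):
    s=read_state()
    p,d=save('wrist',f'wrist{tag}.png'); np.save(f'pics/d_wrist{tag}.npy',d)
    return fit(p[:,:,::-1].astype(int),d)
def fit(p,d):
    ci=camera_info('wrist'); f=foc(ci); T=ci['tool_from_camera']; pts=[]
    for r in range(250,286):
        sel=[c for c in range(274,290) if p[r,c,2]>2*p[r,c,1] and p[r,c,2]>60]
        if len(sel)<10: continue
        z=np.median(d[r,sel]); t=T[:3,:3]@np.array([0,(r-ci['cy'])/f*z,z])+T[:3,3]
        pts.append([-t[1]*1000,-t[2]*1000])
    pts=np.array(pts)
    o=least_squares(lambda c:np.hypot(*(pts-c).T)-10,[2,0],loss='soft_l1')
    return o.x
if __name__=='__main__':
    if sys.argv[1]=='old':
        for i in sys.argv[2:]: print(i,fit(cv2.imread(f'pics/wrist{i}.png').astype(int),np.load(f'pics/d_wrist{i}.npy')))
    else:
        s=read_state(); k=knobfit(sys.argv[1]); print('t',s['time_s'],np.round(s['position'],4),'F',np.round(s['force'],1),'knob rel tcp (x,up) mm',k)
E
python3 fit.py old 4 5 6; python3 fit.py 7
```

```text
time_s: 7.8
position: [0.6374, -0.0268, 0.1287]
tcp_rot: [[-0.314, -0.95, 0.002], [-0.95, 0.314, -0.001], [-0.0, -0.003, -1.0]]
force: [4.2, -1.4, 1.7]
opening: 0.157
4 [ 1.55952654 -1.05599668]
5 [4.27829785 1.05809763]
6 [4.90875616 1.12129765]
t 7.8 [ 0.6374 -0.0268  0.1287] F [ 4.2 -1.4  1.7] knob rel tcp (x,up) mm [5.02541448 1.06577362]
```

```bash
python3 -m jog '0 -0.0007 0.002 0 0 0 0;0 -0.0013 0.004 0 0 0 0;0 -0.0013 0.004 0 0 0 0';python3 -m jog '0 -0.0007 0.002 0 0 0 0;0 -0.0007 0.002 0 0 0 0'; python3 fit.py 8
```

```text
time_s: 8.22
position: [0.6373, -0.0268, 0.1236]
tcp_rot: [[-0.314, -0.95, -0.001], [-0.95, 0.314, 0.0], [0.0, 0.001, -1.0]]
force: [2.3, -0.9, 3.7]
opening: 0.158
time_s: 8.48
position: [0.6374, -0.0268, 0.1214]
tcp_rot: [[-0.314, -0.95, -0.003], [-0.95, 0.314, 0.001], [0.0, 0.003, -1.0]]
force: [0.9, 0.8, 1.5]
opening: 0.155
t 8.475 [ 0.6374 -0.0268  0.1214] F [0.9 0.8 1.5] knob rel tcp (x,up) mm [5.25608344 1.02023198]
```

```bash
python3 -m jog '0 -0.002 0.001 0 0 0 0;0 -0.002 0.002 0 0 0 0;0 -0.002 0.002 0 0 0 0;0 -0.002 0.002 0 0 0 0'; python3 fit.py 9
```

```text
time_s: 9.02
position: [0.6391, -0.0274, 0.1195]
tcp_rot: [[-0.313, -0.95, -0.003], [-0.95, 0.313, 0.001], [0.0, 0.003, -1.0]]
force: [-3.2, 0.9, -0.0]
opening: 0.153
t 9.025 [ 0.6391 -0.0274  0.1195] F [-3.2  0.9 -0. ] knob rel tcp (x,up) mm [5.06027586 1.09430904]
```

```bash
python3 -m jog '0 -0.0004 0.001 0 0 0 0;0 -0.0007 0.002 0 0 0 0;0 -0.0007 0.002 0 0 0 0;0 -0.0007 0.002 0 0 0 0'; python3 fit.py 10 ;python3 - <<'E'
from h import *
p,d=save('side','side10.png'); p=p[150:270,250:390,::-1]; cv2.imwrite('pics/s10z.png',cv2.resize(p,None,fx=5,fy=5,interpolation=2))
E
```

```text
time_s: 9.57
position: [0.6411, -0.0281, 0.1181]
tcp_rot: [[-0.314, -0.95, 0.0], [-0.95, 0.314, -0.0], [-0.0, -0.0, -1.0]]
force: [-3.0, 0.9, 0.9]
opening: 0.158
t 9.575 [ 0.6411 -0.0281  0.1181] F [-3.   0.9  0.9] knob rel tcp (x,up) mm [5.1074323  1.12547853]
```

View pics/s10z.png

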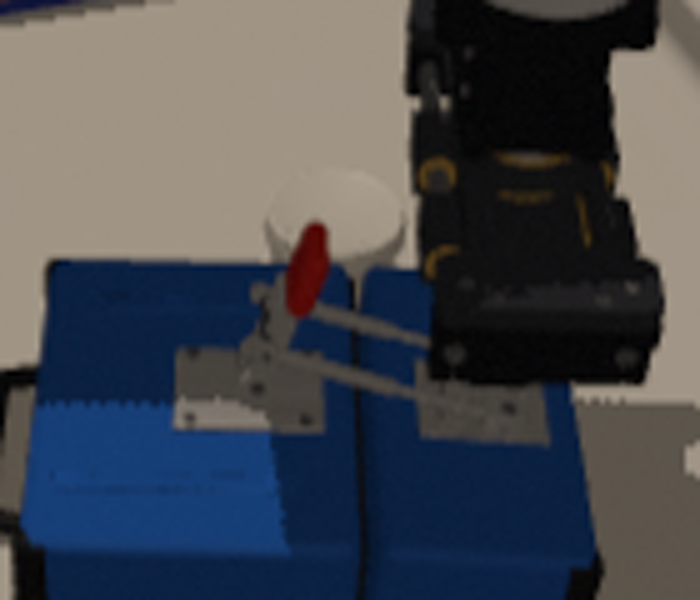

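```bash
python3 -m jog '0 0.0007 0.001 0 0 0 0;0 0.0007 0.002 0 0 0 0;0 0.0007 0.002 0 0 0 0;0 0.0007 0.002 0 0 0 0'; python3 fit.py 11
```

```text
time_s: 10.18
position: [0.6412, -0.028, 0.1173]
tcp_rot: [[-0.314, -0.95, 0.003], [-0.95, 0.314, -0.001], [-0.0, -0.003, -1.0]]
force: [-3.8, 0.3, 6.8]
opening: 0.156
t 10.175 [ 0.6412 -0.028   0.1173] F [-3.8  0.3  6.8] knob rel tcp (x,up) mm [5.16620182 1.18012769]
```

```bash
python3 -m jog '0 0 -0.001 0 0 0 0;0 0.001 -0.001 0 0 0 0;0 0.002 -0.001 0 0 0 0;0 0.002 -0.001 0 0 0 0'; python3 fit.py 12
```

```text
time_s: 10.72
position: [0.6407, -0.0279, 0.1178]
tcp_rot: [[-0.314, -0.95, 0.006], [-0.95, 0.314, -0.001], [-0.0, -0.006, -1.0]]
force: [5.4, -1.0, 1.9]
opening: 0.159
t 10.725 [ 0.6407 -0.0279  0.1178] F [ 5.4 -1.   1.9] knob rel tcp (x,up) mm [5.47053413 0.99410553]
```

```bash
python3 -m jog '0 0.001 0 0 0 0 0;0 0.0015 0 0 0 0 0;0 0.0015 0 0 0 0 0'; python3 fit.py 13
```

```text
time_s: 11.15
position: [0.6378, -0.0269, 0.1173]
tcp_rot: [[-0.314, -0.95, 0.002], [-0.95, 0.314, -0.001], [-0.0, -0.002, -1.0]]
force: [6.0, -2.3, 2.1]
opening: 0.155
t 11.15 [ 0.6378 -0.0269  0.1173] F [ 6.  -2.3  2.1] knob rel tcp (x,up) mm [5.42097791 1.02207665]
```

```bash
python3 -m jog '0 -0.0005 0.001 0 0 0 0;0 -0.0005 0.002 0 0 0 0;0 -0.0005 0.002 0 0 0 0'; python3 fit.py 14
```

```text
time_s: 11.58
position: [0.637, -0.0267, 0.1148]
tcp_rot: [[-0.314, -0.95, -0.001], [-0.95, 0.314, 0.0], [0.0, 0.001, -1.0]]
force: [4.1, -0.8, 2.1]
opening: 0.158
t 11.575 [ 0.637  -0.0267  0.1148] F [ 4.1 -0.8  2.1] knob rel tcp (x,up) mm [5.53023411 1.01834404]
```

```bash
python3 -m jog '0 0.001 0.0003 0 0 0 0;0 0.002 0.0003 0 0 0 0;0 0.002 0.0003 0 0 0 0'; python3 fit.py 15
```

```text
time_s: 12.0
position: [0.6351, -0.026, 0.1147]
tcp_rot: [[-0.313, -0.95, -0.001], [-0.95, 0.313, 0.0], [0.0, 0.001, -1.0]]
force: [2.3, -0.8, 1.8]
opening: 0.159
t 12.0 [ 0.6351 -0.026   0.1147] F [ 2.3 -0.8  1.8] knob rel tcp (x,up) mm [5.54953912 1.02847624]
```

```bash
python3 -m jog '0 0.001 0 0 0 0 0;0 0.0015 0 0 0 0 0;0 0.0015 0 0 0 0 0'; python3 fit.py 16
```

```text
time_s: 12.42
position: [0.6348, -0.0259, 0.1149]
tcp_rot: [[-0.314, -0.95, 0.002], [-0.95, 0.314, -0.0], [-0.0, -0.002, -1.0]]
force: [4.6, -1.1, 1.1]
opening: 0.162
t 12.425 [ 0.6348 -0.0259  0.1149] F [ 4.6 -1.1  1.1] knob rel tcp (x,up) mm [5.49408293 1.11578723]
```

```bash
python3 -m jog '0 0.0005 0 0 0 0 0;0 0.001 0 0 0 0 0;0 0.001 0 0 0 0 0'; python3 fit.py 17; python3 - <<'E'
from h import *
p,d=save('side','side17.png'); p=p[150:270,250:390,::-1]; cv2.imwrite('pics/s17z.png',cv2.resize(p,None,fx=5,fy=5,interpolation=2))
E
```

```text
time_s: 12.85
position: [0.6347, -0.0259, 0.1151]
tcp_rot: [[-0.314, -0.95, 0.004], [-0.95, 0.314, -0.001], [-0.0, -0.004, -1.0]]
force: [6.6, -1.6, 1.1]
opening: 0.158
t 12.85 [ 0.6347 -0.0259  0.1151] F [ 6.6 -1.6  1.1] knob rel tcp (x,up) mm [5.57272876 1.05984784]
```

View pics/s17z.png

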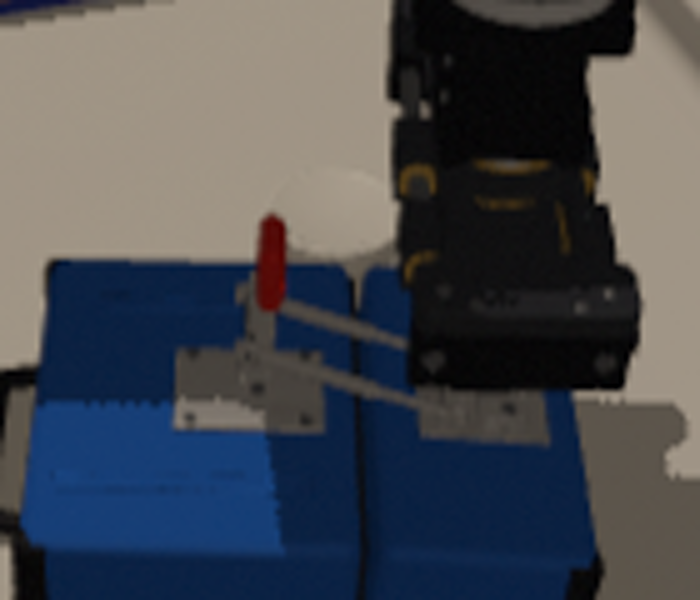

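```bash
python3 -m jog '0 -0.0005 -0.001 0 0 0 0;0 -0.0005 -0.002 0 0 0 0;0 -0.0005 -0.003 0 0 0 0;0 -0.0005 -0.003 0 0 0 0'; python3 fit.py 18
```

```text
time_s: 13.45
position: [0.6338, -0.0257, 0.1166]
tcp_rot: [[-0.314, -0.95, 0.0], [-0.95, 0.314, -0.0], [-0.0, -0.0, -1.0]]
force: [7.0, -1.7, -3.5]
opening: 0.156
t 13.45 [ 0.6338 -0.0257  0.1166] F [ 7.  -1.7 -3.5] knob rel tcp (x,up) mm [5.38864143 1.10812948]
```

```bash
python3 -m jog '0 -0.0005 0.001 0 0 0 0;0 -0.0005 0.0017 0 0 0 0;0 -0.0005 0.0017 0 0 0 0';python3 -m jog '0 0 0 0 0 0 0.3;0 0 0 0 0 0 0.5;0 0 0 0 0 0 0.5;0 0 0 0 0 0 0.5;0 0 0 0 0 0 0.5;0 0 0 0 0 0 0.5;0 0 0 0 0 0 0.5'; python3 look.py 19 wrist
```

```text
time_s: 13.88
position: [0.6341, -0.0257, 0.1163]
tcp_rot: [[-0.313, -0.95, 0.0], [-0.95, 0.313, -0.0], [0.0, -0.0, -1.0]]
force: [2.5, -1.7, 2.9]
opening: 0.158
time_s: 14.75
position: [0.6341, -0.0257, 0.1161]
tcp_rot: [[-0.314, -0.95, -0.0], [-0.95, 0.314, 0.0], [0.0, 0.0, -1.0]]
force: [0.1, -1.3, 0.0]
opening: 0.5
t 14.75 [ 0.6341 -0.0257  0.1161] [ 0.1 -1.3  0. ] 0.5
wrist red case-frame mm 898 med [ 99.    1.2 124.2] min [ 93.3  -5.7 112.9] max [102.6   7.7 128.2] px [266 256  32  29] [281.3 270.3]
```

View pics/wrist19.png

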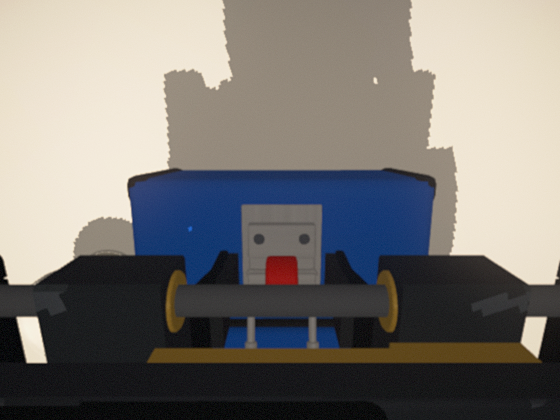

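```bash
python3 -m jog '0 0 -0.04 0 0 0 0.5;0 0 -0.09 0 0 0 0.3;0 0 -0.12 0 0 0 0;0 0 -0.12 0 0 0 0;0 0 -0.12 0 0 0 0;0 0 -0.12 0 0 0 0'; python3 look.py 20 wrist side top;  python3 - <<'E'
import cv2
p=cv2.imread('pics/side20.png')[150:270,250:390]; cv2.imwrite('pics/s20z.png',cv2.resize(p,None,fx=5,fy=5,interpolation=2))
E
```

```text
time_s: 15.55
position: [0.633, -0.0255, 0.234]
tcp_rot: [[-0.314, -0.95, -0.004], [-0.95, 0.314, 0.001], [0.0, 0.004, -1.0]]
force: [0.1, 0.5, -0.2]
opening: 0.043
t 15.55 [ 0.633  -0.0255  0.234 ] [ 0.1  0.5 -0.2] 0.043
wrist red case-frame mm 369 med [ 95.4   1.1 126.1] min [ 85.3  -4.9 118.6] max [102.4   7.9 128.6] px [272 199  18  24] [281.  210.2]
wrist red case-frame mm 9 med [  8.7   1.1 157.3] min [  8.5  -1.1 155.9] max [  9.3   3.3 158.2] px [278 335   7   2] [281.  335.8]
wrist red case-frame mm 70 med [  6.    1.1 162.5] min [  2.8  -1.8 159.6] max [  8.9   3.9 164.8] px [277 339   9   9] [281.3 343.4]
```

View pics/wrist20.png

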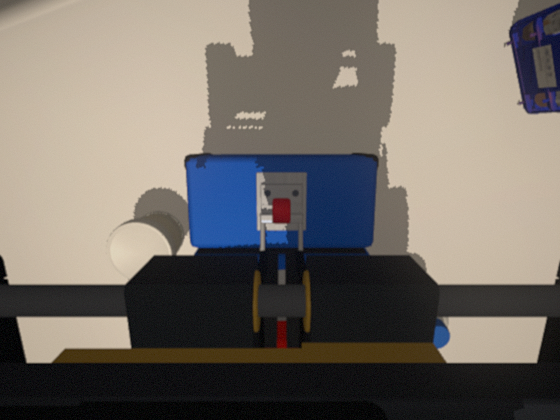

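View pics/s20z.png

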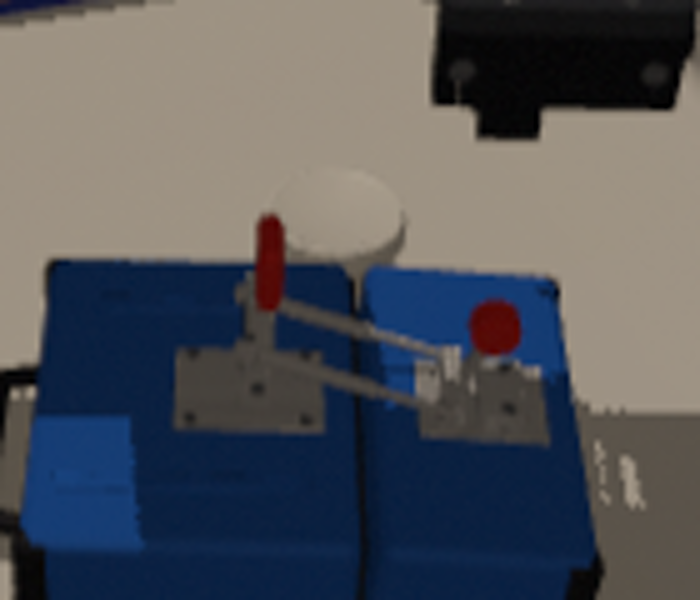

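```bash
python3 -m jog '0 0.027 0 0 0 0 0;0 0.053 0 0 0 0 0;0 0.053 0.03 0 0 0 0;0 0.053 0.06 0 0 0 0;0 0.053 0.072 0 0 0 0;0 0.053 0.072 0 0 0 0;0 0.053 0.072 0 0 0 0'; python3 look.py 21 side;  python3 - <<'E'
import cv2
p=cv2.imread('pics/side21.png')[130:270,240:390]; cv2.imwrite('pics/s21z.png',cv2.resize(p,None,fx=4.2,fy=4.2,interpolation=2))
from mech import *
for th in (1.54,1.4,1.2,1.0,.8,.6,.4,.25,.15,0):
    r=55+7*(1.54-th)/1.54; c,s=np.cos(th),np.sin(th); P=np.array([-r*c+8*s,93+r*s+8*c]); print(th,np.round([P[0]+9.5,P[1]+19],1))
E
```

```text
time_s: 16.58
position: [0.5847, -0.0093, 0.1649]
tcp_rot: [[-0.314, -0.95, 0.002], [-0.95, 0.314, -0.0], [-0.0, -0.002, -1.0]]
force: [0.0, 0.4, 0.7]
opening: 0.002
t 16.575 [ 0.5847 -0.0093  0.1649] [0.  0.4 0.7] 0.002
1.54 [ 15.8 167.2]
1.4 [  7.9 168.2]
1.2 [ -3.5 167.6]
1.0 [-14.8 164.7]
0.8 [-25.4 159.4]
0.6 [-34.9 152.1]
0.4 [-42.8 142.8]
0.25 [-47.5 134.8]
0.15 [-49.9 129.1]
0 [-52.5 120. ]
```

View pics/s21z.png

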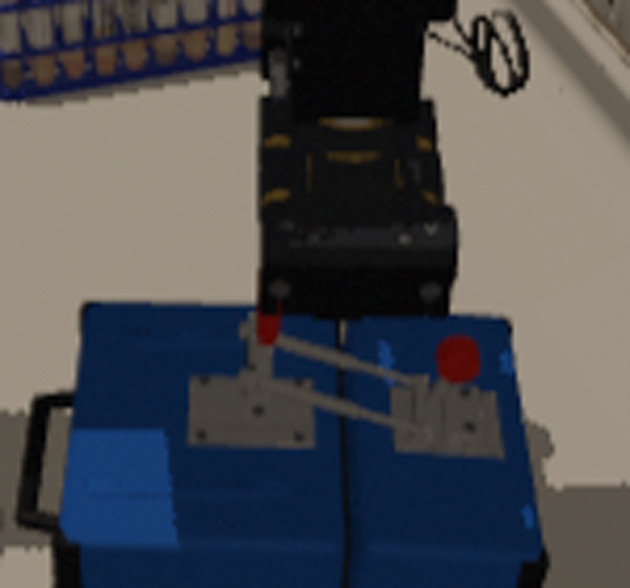

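```bash
python3 -m jog '0 0.008 0 0 0 0 0;0 0.013 0 0 0 0 0;0 0.015 0 0 0 0 0;0 0.017 0 0 0 0 0;0 0.019 -0.001 0 0 0 0;0 0.021 -0.002 0 0 0 0'
```

```text
time_s: 17.38
position: [0.5645, -0.0027, 0.1661]
tcp_rot: [[-0.314, -0.95, 0.002], [-0.95, 0.314, -0.0], [-0.0, -0.002, -1.0]]
force: [3.8, -1.3, -2.0]
opening: 0.007
```

```bash
python3 -m jog '0 0.003 -0.001 0 0 0 0;0 0.006 -0.001 0 0 0 0;0 0.009 -0.001 0 0 0 0;0 0.012 -0.001 0 0 0 0'; python3 -m jog '0 0.003 0 0 0 0 0;0 0.003 0.001 0 0 0 0'
```

```text
time_s: 17.88
position: [0.5529, 0.0011, 0.1672]
tcp_rot: [[-0.314, -0.95, 0.002], [-0.95, 0.314, -0.0], [-0.0, -0.002, -1.0]]
force: [5.5, -2.8, -3.3]
opening: 0.004
time_s: 18.12
position: [0.5504, 0.002, 0.1669]
tcp_rot: [[-0.313, -0.95, 0.002], [-0.95, 0.313, -0.001], [-0.0, -0.002, -1.0]]
force: [4.1, -1.6, 4.0]
opening: 0.003
```

```bash
python3 look.py 22 side top;  python3 - <<'E'
import cv2
p=cv2.imread('pics/side22.png')[130:270,240:390]; cv2.imwrite('pics/s22z.png',cv2.resize(p,None,fx=4.2,fy=4.2,interpolation=2))
E
```

```text
t 18.125 [0.5504 0.002  0.1669] [ 4.1 -1.6  4. ] 0.003
```

View pics/s22z.png

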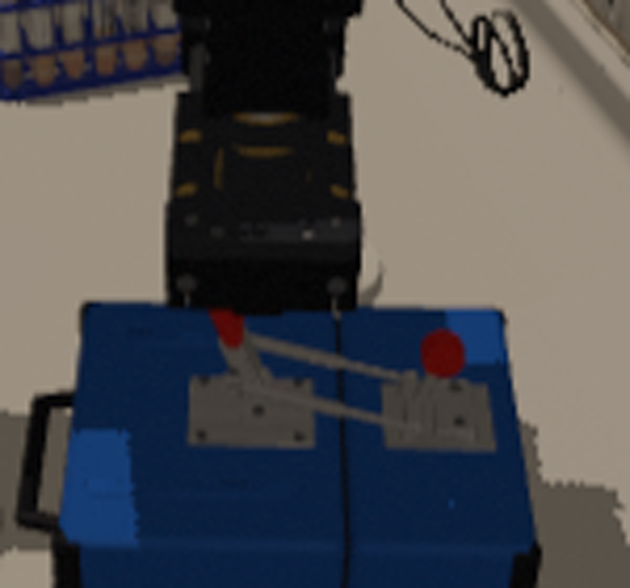

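```bash
python3 -m jog '0 0.003 0.0005 0 0 0 0;0 0.006 0.001 0 0 0 0;0 0.009 0.002 0 0 0 0;0 0.0115 0.003 0 0 0 0'; python3 -m jog '0 0.003 0.001 0 0 0 0;0 0.0055 0.0025 0 0 0 0;0 0.008 0.004 0 0 0 0;0 0.0105 0.0055 0 0 0 0'
```

```text
time_s: 18.73
position: [0.5405, 0.0052, 0.1639]
tcp_rot: [[-0.314, -0.95, 0.005], [-0.95, 0.314, -0.001], [-0.0, -0.005, -1.0]]
force: [6.2, -3.0, 2.0]
opening: 0.002
time_s: 19.23
position: [0.5309, 0.0084, 0.1586]
tcp_rot: [[-0.313, -0.95, 0.006], [-0.95, 0.313, -0.001], [-0.0, -0.006, -1.0]]
force: [7.0, -2.2, 2.0]
opening: 0.003
```

```bash
python3 -m jog '0 0.0025 0.0017 0 0 0 0;0 0.005 0.0035 0 0 0 0;0 0.0073 0.0053 0 0 0 0;0 0.0095 0.0073 0 0 0 0'; python3 -m jog '0 0.002 0.0022 0 0 0 0;0 0.004 0.0044 0 0 0 0;0 0.006 0.0068 0 0 0 0;0 0.008 0.0093 0 0 0 0'; python3 look.py 23 side;  python3 - <<'E'
import cv2
p=cv2.imread('pics/side23.png')[130:270,240:390]; cv2.imwrite('pics/s23z.png',cv2.resize(p,None,fx=4.2,fy=4.2,interpolation=2))
E
```

```text
time_s: 19.73
position: [0.5218, 0.0115, 0.1511]
tcp_rot: [[-0.314, -0.95, 0.005], [-0.95, 0.314, -0.001], [-0.0, -0.005, -1.0]]
force: [5.9, -2.8, 2.4]
opening: 0.008
time_s: 20.23
position: [0.5113, 0.0148, 0.1409]
tcp_rot: [[-0.314, -0.95, -0.001], [-0.95, 0.314, 0.0], [-0.0, 0.001, -1.0]]
force: [2.1, -1.0, 2.1]
opening: 0.002
t 20.225 [0.5113 0.0148 0.1409] [ 2.1 -1.   2.1] 0.002
```

View pics/s23z.png

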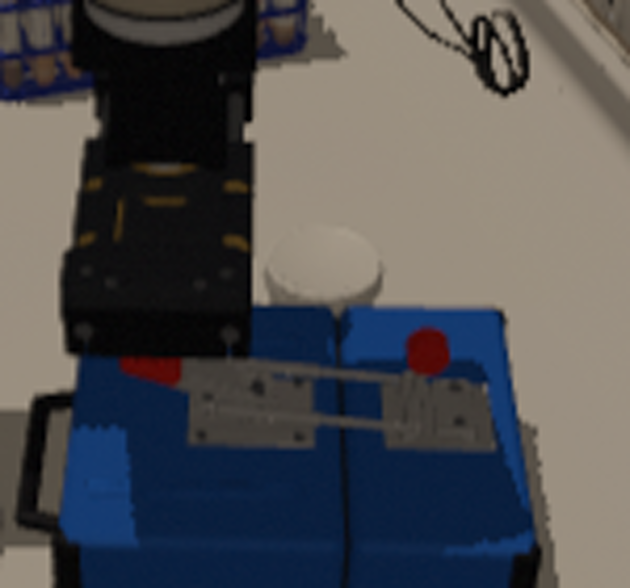

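```bash
python3 -m jog '0 0.0015 0.002 0 0 0 0;0 0.003 0.0045 0 0 0 0;0 0.0045 0.007 0 0 0 0;0 0.006 0.0095 0 0 0 0;0 0.007 0.012 0 0 0 0'; python3 -m jog '0 0.0005 0.002 0 0 0 0;0 0.001 0.004 0 0 0 0;0 0.001 0.0055 0 0 0 0'
```

```text
time_s: 20.9
position: [0.5041, 0.0171, 0.1283]
tcp_rot: [[-0.313, -0.95, -0.003], [-0.95, 0.313, 0.001], [0.0, 0.003, -1.0]]
force: [-0.2, -0.2, 0.1]
opening: 0.008
time_s: 21.28
position: [0.5043, 0.0171, 0.1233]
tcp_rot: [[-0.313, -0.95, -0.0], [-0.95, 0.313, 0.0], [0.0, 0.0, -1.0]]
force: [-0.2, -0.2, 0.2]
opening: 0.0
```

```bash
python3 -m jog '0 0 0.001 0 0 0 0;0 0 0.002 0 0 0 0;0 0 0.003 0 0 0 0'; python3 -m jog '0 0 0.001 0 0 0 0;0 0 0.002 0 0 0 0;0 0 0.002 0 0 0 0'
```

```text
time_s: 21.65
position: [0.5045, 0.0171, 0.1204]
tcp_rot: [[-0.314, -0.95, 0.0], [-0.95, 0.314, 0.0], [-0.0, -0.0, -1.0]]
force: [-0.0, 0.1, -0.3]
opening: 0.007
time_s: 22.02
position: [0.5046, 0.0171, 0.1203]
tcp_rot: [[-0.313, -0.95, 0.001], [-0.95, 0.313, -0.0], [0.0, -0.001, -1.0]]
force: [-2.8, 0.9, 14.3]
opening: 0.006
```

```bash
python3 -m jog '0 0 -0.01 0 0 0 0;0 0 -0.05 0 0 0 0;0 -0.03 -0.10 0 0 0 0;0 -0.06 -0.15 0 0 0 0;0 -0.06 -0.18 0 0 0 0;0 -0.06 -0.2 0 0 0 0;0 -0.06 -0.2 0 0 0 0'; python3 look.py 24 wrist side top;  python3 - <<'E'
import cv2
p=cv2.imread('pics/side24.png')[130:270,240:390]; cv2.imwrite('pics/s24z.png',cv2.resize(p,None,fx=4.2,fy=4.2,interpolation=2))
E
```

```text
time_s: 22.9
position: [0.5623, -0.0019, 0.3201]
tcp_rot: [[-0.314, -0.95, 0.004], [-0.95, 0.314, -0.001], [-0.001, -0.004, -1.0]]
force: [-0.8, -0.5, -0.3]
opening: 0.004
t 22.9 [ 0.5623 -0.0019  0.3201] [-0.8 -0.5 -0.3] 0.004
wrist red case-frame mm 232 med [ 75.2   0.5 128.7] min [ 66.9  -5.1 120.2] max [ 83.4   7.1 131.5] px [275 123  14  19] [281.6 131.9]
wrist red case-frame mm 253 med [-48.3   1.5  99.9] min [-55.5 -11.9  95.1] max [-41.8  13.8 102.2] px [270 240  24  13] [281.3 246.5]
side red case-frame mm 8 med [-58.2 -12.5  99. ] min [-62.3 -15.   96.2] max [-54.3  -8.1 101.1] px [269 223   5   3] [271.2 224.4]
top red case-frame mm 145 med [-57.    1.6 100.5] min [-69.8 -10.2  96.6] max [-43.   12.7 104.3] px [256 213  15  17] [263.  221.1]
```

View pics/s24z.png

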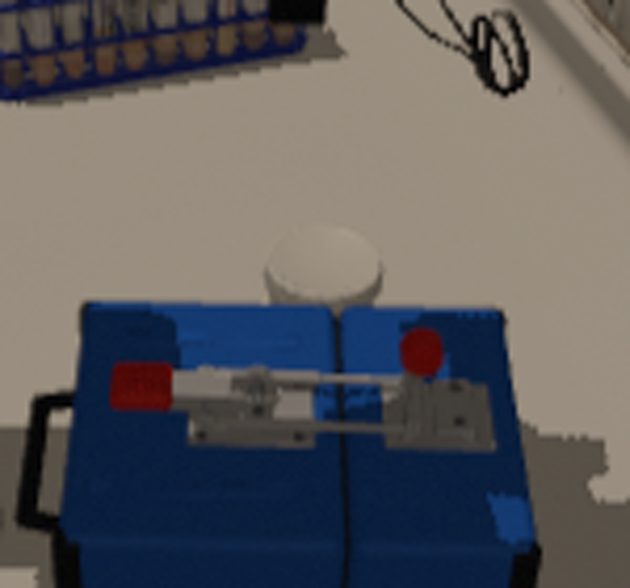

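View pics/wrist24.png

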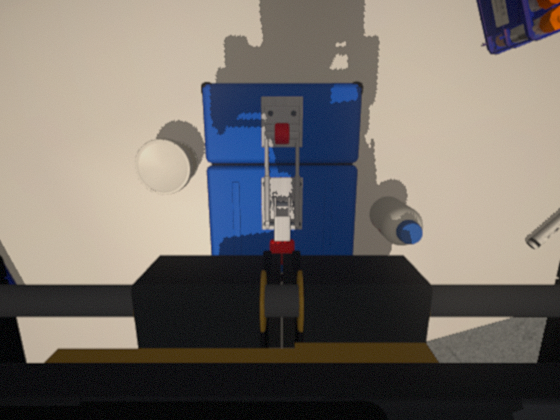

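View pics/top24.png

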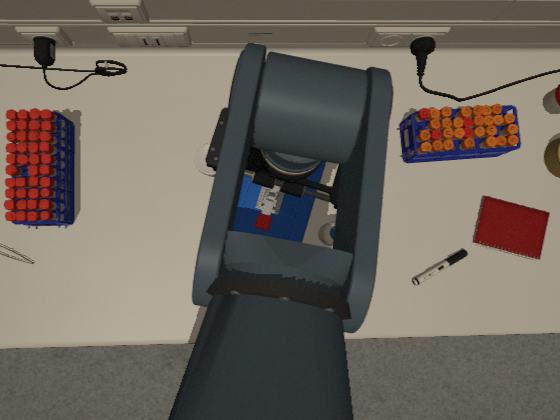

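```bash
python3 - <<'E'
from h import *
a=cv2.imread('pics/side1.png').astype(int); b=cv2.imread('pics/side24.png').astype(int)
for n in ('cup','bottle','timer'):
    r=spot_in(n,'side'); print(n,[(np.round(q['centre'],3).tolist(),round(q['score'],2)) for q in r[:1]])
print(hand_in())
E
```

```text
cup [([0.592, -0.018, 0.094], 0.75)]
bottle [([0.471, -0.137, 0.065], 0.87)]
timer [([0.386, 0.02, 0.021], 0.97)]
the job is handed in; nothing more can be done
None
```

The case is latched and handed in at about 23 s of the 72 s allowed.

- **Hooking:** I held the red knob and swung the bail over, then lowered the bar through the keeper's mouth. On the first try it met what seemed to be the saddle, at about 7 N, so I lifted it, moved it back and lowered it again. It then seated under the roof. Pulling back met the lip at about 7 N, and lifting met the roof at about 4 N.
- **Closing:** I pressed the red grip back and down along its arc at about 4–8 N. The lever passed centre and snapped shut, and a last press of about 14 N met it at its home height.
- **Last checks:** With the arm withdrawn, the lever lies flat with its grip face at z of about 100–101 mm (101 mm expected). The bar is still in the keeper and the gap at the lid has closed.
- **Loose items:** The bottle and timer were found within 2 mm of where they started. The final detection of the cup gave a position on the case, at the knob, so it disagreed. The last side and wrist pictures show the cup standing to the left of the case, but I took no other measurement of it.
- **Slip in the grasp:** The knob shifted about 4 mm in the fingers while it swung. I measured this in the wrist camera pictures and corrected for it.

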